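Free the vise and slide the bar to its stop

ROBOT

A 6-joint arm with a two-finger parallel gripper is mounted at the origin on the work surface. World frame = base frame: x ahead of the robot, y to its left, z up, the work surface at z = 0. Lengths are in mm, angles in rad, forces in N, time in s.
With the tool pointing down it reaches from about 275 to 1000 mm from the base axis. Payload 8.4 kg.
Tool frame: the origin (TCP) lies midway between the tips of the shut fingers; the grasp point (between the pads) lies 19 mm behind it; z points along the fingers, y is the line along which they close (so a half turn about z gives the same grasp; the last joint's range is limited). The gripper opens to 85 mm and grips with 20 to 120 N. Pads are 22 mm wide; open, the fingers measure 114 mm over their backs; the gripper's body (76 mm by 85 mm) begins 54 mm behind the grasp point. The pads swing forward as they close: fully open they stand 13 mm farther back than shut.
Start: joints at [-1.241, 0.353, 1.633, -0, 1.155, -0.002], TCP at [203.589, -590.914, 231.281] pointing down, gripper open.
Joint ranges: [-2.63, 2.63], [-0.92, 2.1], [0.06, 2.66], [-1.3, 4.44], [0, 2.69], [-3.02, 3.02]. Speed limits (rad/s): [2.22, 2.22, 2.79, 3.14, 3.14, 3.14].

INTERFACE

Orientations are given as [roll, pitch, yaw] about the fixed x, y, z axes, in that order (R = Rz(yaw) Ry(pitch) Rx(roll)).
In Python, from rig import r gives the robot as it stands.
- The arm moves only by the tool servo_tool, never from a script. Its argument "deltas" is a list of rows, each an object of numbers: "x", "y", "z": the shift along the world's x, y, z in mm; "rx", "ry", "rz": the turn, a rotation vector about the world's x, y, z in rad; "gripper": the gripper's target within -1 to 1 (fully open at 1, half-way at 0, shut at -1). A call has 1 to 10 rows; each row is the pose to reach, as a shift and turn from the pose commanded when the call began; what a row does not reach only later rows make up. A row lasts 1/10 s, in which the tool goes at most 50 mm and 8.59 degrees, less where a joint would pass 70% of its speed; a pose out of reach is approached as far as the arm can. A call with a gripper value outside its range is refused whole. The fingers move at their own pace and stop on an object; "newtons" is the grip in N (left out, the last holds). Time passes only in rows, so rows that repeat a pose let the fingers close. It gives the time, the measured TCP pose, the force, the opening and the grip force at its end, in the units of the state.
- r.sense(): the state, without advancing time (a new reading comes with each control period).
- r.grab_frame(name): name is "side" or "top" or "wrist"; returns the picture (400x640x3 uint8, blue, green, red); there is no depth.
- r.camera_params(name): a dict with "mtx" (3x3 intrinsics, pixels), "eye" and "orientation" of the camera in the world. Camera axes: x right, y down, z forward; pixel columns grow to the right and rows downward; lengths in mm; the calibration is good to about 2 mm. A picture is of the moment at which its call begins: read the wrist's pose just before it. camera_params takes no time and is no camera call; for the wrist camera it gives the pose at the moment of the call.
- r.sign_off(): hands the job in; it is judged then, once.
Trained networks look in the newest picture that a camera, given by its name, has taken for a name from the list of things; names that differ only in an ending like _2 or _b are one class to them, and where a whole thing is asked for, a point or a joint stands for the part that bears it (a point fixed in the world has none). Each returns a list of dicts, best first, with "conf" (0 to 1); they miss things now and then, are a little off and sometimes report something else, mostly with a low value. They report only what shows in the picture. A call takes as long as a camera call. They do not tell look-alikes from the thing itself.
- r.recognise(name, camera): "box" ([left, top, width, height] in pixels, round what is visible of it).
The state is a dict: "clock": time; "qpos": joint angles; "qvel": joint speeds; "joint_efforts": joint torques, N m; "eef_pos": TCP position; "tcp_rot": TCP orientation; "contact_force": force on the tool from outside, world axes, zero at the start; "wrist_torque": the same for the moment, N m; "opening": opening from 0.0 (shut) to 1.0 (fully open); "grasp_force": force on a finger pad.
Only numpy, scipy, OpenCV 4.12 (cv2) and the standard library are available. Lean on these libraries where they do the work, as an engineer would, in place of code of your own. Each camera call takes 0.05 s, during which the arm holds its last target. There are 200 camera calls.

TASK

The steel bar in the small drill vise has to be reset against the end stop. With a fingertip, roll the vise's knurled wheel in the loosening direction for two full turns from where it stands (to within a third of a turn), stroking across the top of its rim as often as needed; only then push the bar along between the jaws with a fingertip until its end is against the stop plate. Do not lift the bar off the vise, leave the other things on the bench alone, and leave everything untouched at the end.

Things in the scene. Friction and masses are not known exactly. Their poses are not given: they have to be found in the camera images.
- vise: Small drill vise bolted down, base 110 x 250 x 12 mm. Origin: centre of the base's underside, on the bench; own x along the bar towards the stop plate, y along the screw towards the fixed jaw. Bed top 35 mm high. Jaws at x -25 to +25, tops 68 mm high: fixed y +12 to +40, moving y -4 to -30 when shut, backing towards -y by 5 mm a turn. Bearing block y -75 to -90, top 52 mm high.
- wheel_top (a point): Fixed point, middle of the top of the knurled rim (vise x 0, y -110, 68 mm high). The wheel is a steel disc 44 mm across, 20 mm thick, axis level along vise y, 46 mm high; one dark smooth strip across its ribs is on top at the start. Guard plates, 56 mm high, stand 27 to 30 mm either side of the axis in vise x: only the top of the rim is in reach. It stays in place as it turns.
- wheel (a joint): Angle of the knurled wheel in rad, 0 at the start (jaws shut), growing as it loosens: the top of the rim then moves towards the vise's -x, away from the stop plate. 6.28 is a full turn. It resists with 0.03 N m (1.4 N at the rim) and stays where left, with no catch at two turns. A fingertip pressing the top with 3 to 15 N and drawn straight along vise x turns it by friction, 1 rad per 22 mm.
- bar: Loose bright steel bar 84 x 16 x 28 mm, about 0.3 kg, lying on the bed between the jaws. Origin: centre of its underside (35 mm above the bench); own x along its length towards the stop plate. Its two ends stick out beyond the jaws.
- bar_near_end (a point): Centre of the bar's end face away from the stop plate, the one to push on (49 mm above the bench).
- bar_far_end (a point): Centre of the bar's end face towards the stop plate; at the start 22 to 36 mm short of it.
- stop_face (a point): Centre line of the stop plate's face that the bar is to meet, vise x +54 mm, 47 mm above the bench; the plate is 36 mm wide in y (vise y -16 to +20), 6 mm thick, its top 60 mm high.
- vblock: Bystander: loose dark steel V-block 40 x 36 x 30 mm on the bench beside the vise; origin centre of underside.
- inkjar: Bystander: small amber jar, 42 mm across, 55 mm tall, on the bench beyond the vise; origin centre of underside.
- offcut: Bystander: aluminium offcut 30 x 22 x 20 mm on the bench beyond the wheel; origin centre of underside.
- file: Bystander: flat file with wooden handle, 310 mm long, to the right of the vise.
- square: Bystander: engineer's square, 100 x 135 mm, to the left of the vise.
- brush: Bystander: bench brush lying to the right.
- spanner: Bystander: spanner lying to the left.
Not all that is in view belongs to the job. Leave any green or yellow look-alike of the bar alone.

How it is judged (in metres and radians):
On the way, in this order (a step that is already met when the one before it is completed fails the run):
1. the wheel has been loosened by two full turns (to within a third of a turn) (value of joint wheel between 10.47 and 14.66 rad), for 0.1 s.
2. the bar's end is against the stop plate (x of bar_far_end in the frame of vise above 0.05 m), for 0.1 s.
At the end, for the whole second after the job is handed in: The wheel stands two full turns looser than at the start (10.47 to 14.66 rad), and the bar lies flat and at rest on the vise bed between the jaws with its far end within 4 mm of the stop plate (all of step 1 and x of bar_far_end in the frame of vise above 0.05 m and z of bar in the frame of vise between 0.032 and 0.039 m and angle between bar's own z axis and vertical below 0.1 rad and angle between the x axis of bar and the x axis of vise, either way round below 0.3 rad and linear speed of bar below 0.01 m/s); the robot touches nothing.
It fails at once if the bar is shifted more than 8 mm before the wheel has been loosened (value of joint wheel below 10.47 rad and distance of bar from where it was at the start of the episode above 0.008 m).
It fails at once if the bar is lifted off the vise bed by more than 8 mm (z of bar in the frame of vise above 0.043 m).
It fails at once if another thing on the bench is moved by more than 20 mm (distance of any of vblock, inkjar, offcut, file, square, brush, spanner from where it was at the start of the episode above 0.02 m).
It also fails if it takes over 72 s, if anything falls off the work surface, if the arm or the gripper's body presses on something with over 40 N, if the wrist force passes 120 N, or if a joint passes its speed limit or range.

## Working session

There is one attempt and no reset: what is moved stays moved. The work goes in short steps, Python scripts to look and compute and a tool call to move; the robot and the scene stay as the last step left them, time stands still between calls to the robot, and variables do not carry over. Pictures are saved under pics/ and viewed, at most 10 in all, crops included, and the job is handed in when it is done.

Besides the shell and the picture viewer there is one more tool, called after ">>>" as a command line: name --argument value ..., lists and objects as JSON in quotes. servo_tool: Moves the arm, as the interface text tells. Its arguments: {"type":"object","properties":{"deltas":{"type":"array","items":{"type":"object","properties":{"x":{"type":"number"},"y":{"type":"number"},"z":{"type":"number"},"rx":{"type":"number"},"ry":{"type":"number"},"rz":{"type":"number"},"gripper":{"type":"number"}}}},"newtons":{"type":"number"}},"required":["deltas"]}

```bash
mkdir -p pics
cat > h.py <<'E'
import cv2,numpy as np
from scipy.spatial.transform import Rotation as R
from rig import r
def cam(n):
    p=r.camera_params(n);o=np.array(p['orientation'],float)
    Rm=o if o.shape==(3,3) else R.from_euler('xyz',o).as_matrix()
    return np.array(p['mtx'],float),np.array(p['eye'],float),Rm
def ray(n,u,v,z):
    K,e,Rm=cam(n);d=Rm@np.linalg.inv(K)@[u,v,1];return e+d*(z-e[2])/d[2]
def proj(n,P):
    K,e,Rm=cam(n);c=(np.atleast_2d(P)-e)@Rm;q=c@K.T;return q[:,:2]/q[:,2:]
E
python3 - <<'E'
from h import *
print(r.sense())
for n in ['top','side']:
    im=r.grab_frame(n);cv2.imwrite(f'pics/{n}0.png',im);print(n,r.camera_params(n))
    for t in ['vise','bar','wheel','vblock','inkjar','offcut']:
        print(t,[(d['box'],round(d['conf'],2)) for d in r.recognise(t,n)[:3]])
E
```

```text
{'clock': 0.0, 'qpos': array([-1.24141224e+00,  3.53655687e-01,  1.63415519e+00,  3.85082997e-05,
        1.15520692e+00, -2.39625801e-03]), 'qvel': array([-0.00053229,  0.00028939, -0.00079316, -0.00145787,  0.00034371,
       -0.00055782]), 'joint_efforts': array([ 2.33097191e-03, -6.05244756e+01, -3.42066979e+01,  1.04087678e-04,
        9.26919834e-03, -9.97257018e-06]), 'eef_pos': array([ 203.43387182, -590.4451218 ,  230.54797032]), 'tcp_rot': array([-3.14016759e+00, -3.86231396e-05,  3.31764745e-01]), 'contact_force': array([-0.61718209, -0.82365568, -0.14999876]), 'wrist_torque': array([-0.02156604,  0.02579367, -0.00284638]), 'grasp_force': 0.0, 'opening': 0.995166969246423}
top {'mtx': array([[465.30070117,   0.        , 327.60993354],
       [  0.        , 465.30070117, 191.94611124],
       [  0.        ,   0.        ,   1.        ]]), 'eye': array([ 421.79466702,   22.93510071, 1479.78510225]), 'orientation': array([-3.06911752, -0.01253072, -1.58943617])}
vise [([310.5, 172.1, 78.0, 40.4], 0.82)]
bar [([284.0, 140.2, 17.7, 25.6], 0.64), ([275.9, 179.8, 22.0, 24.9], 0.57
[... 276 characters left out ...]
1835066,   0.        , 316.46554525],
       [  0.        , 375.21835066, 196.03429279],
       [  0.        ,   0.        ,   1.        ]]), 'eye': array([ 330.24296202, -739.81131049,  691.77590047]), 'orientation': array([-2.2372503 , -0.00928066, -0.21757871])}
vise [([303.3, 204.4, 64.6, 73.0], 0.55)]
bar [([242.9, 219.1, 27.1, 20.9], 0.92), ([304.4, 180.7, 26.1, 17.3], 0.64), ([270.0, 247.0, 23.7, 31.9], 0.59)]
wheel [([336.8, 246.6, 16.6, 21.4], 0.76)]
vblock [([281.3, 202.9, 19.3, 22.9], 0.6)]
inkjar [([357.0, 197.5, 16.2, 24.1], 0.51), ([378.9, 251.4, 11.9, 7.0], 0.33), ([326.3, 313.8, 144.0, 65.2], 0.29)]
offcut [([380.3, 251.5, 9.8, 6.4], 0.71), ([306.1, 206.3, 61.0, 72.3], 0.48)]
```

Run:
```python
import cv2,numpy as np
t=cv2.imread('pics/top0.png')[120:270,240:440];s=cv2.imread('pics/side0.png')[160:300,230:430]
cv2.imwrite('pics/t1.png',cv2.resize(t,(800,600),interpolation=cv2.INTER_CUBIC))
cv2.imwrite('pics/s1.png',cv2.resize(s,(800,560),interpolation=cv2.INTER_CUBIC))
```

```text
(no output)
```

View pics/t1.png

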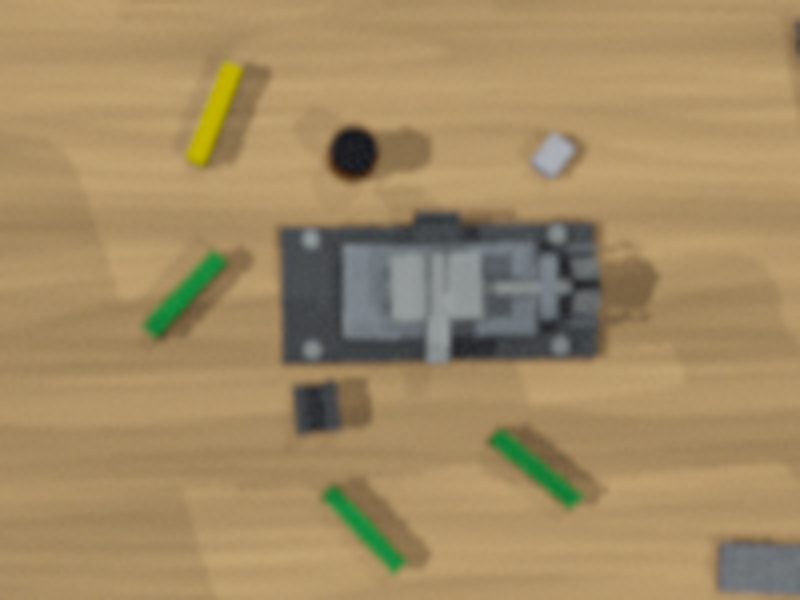

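View pics/s1.png

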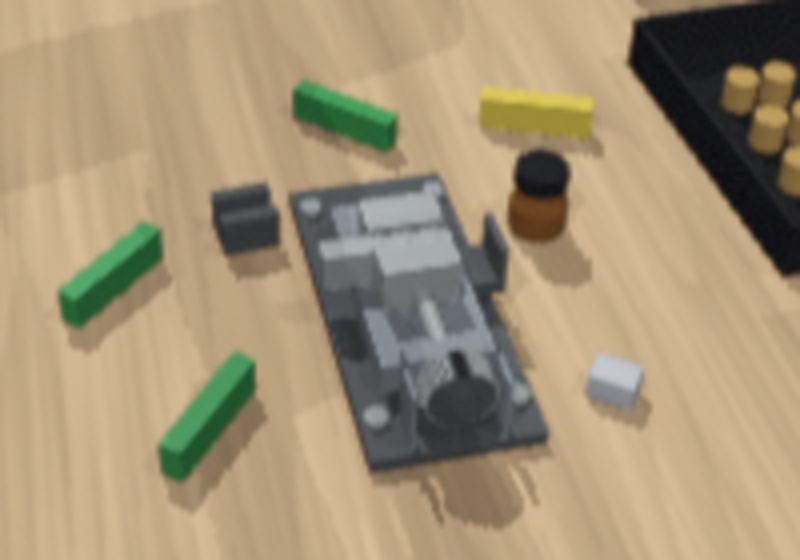

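The top crop shows the vise with its wheel at the right (~585,288), the stop plate at the top (436,222), and the bar end sticking out at the bottom (438,345). The base corners are at (281,228), (597,224), (600,355) and (284,362). The side crop agrees: wheel at (455,385), stop at (495,255), and the jar and offcut beyond the vise.

```bash
cat >> h.py <<'E'
def fit(n,V,px,z):  # rigid planar fit: vise xy of points at height z <- pixels
    W=np.array([ray(n,u,v,h)[:2] for (u,v),h in zip(px,z)]);V=np.array(V,float)
    a=V-V.mean(0);b=W-W.mean(0)
    th=np.arctan2((a[:,0]*b[:,1]-a[:,1]*b[:,0]).sum(),(a*b).sum())
    c,s=np.cos(th),np.sin(th);M=np.array([[c,-s],[s,c]]);t=W.mean(0)-M@V.mean(0)
    return th,t,W-(V@M.T+t)
E
python3 - <<'E'
from h import *
C=np.array([(281,228),(597,224),(600,355),(284,362)])/4+[240,120]
V=[(55,125),(55,-125),(-55,-125),(-55,125)]
th,t,e=fit('top',V,C,[12]*4);print('top',th,t,e.round(1))
C2=np.array([(437,177),(547,437),(372,467),(291,194)])/4+[230,160]
th2,t2,e=fit('side',V,C2,[12]*4);print('side',th2,t2,e.round(1))
M=R.from_euler('z',th).as_matrix()[:2,:2]
print('wheel',M@[0,-110]+t,'xdir',M[:,0],'stop',M@[54,2]+t)
print('bar near',ray('top',240+438/4,120+360/4,63))
b=ray('top',240+438/4,120+360/4,63)[:2];print('in vise',M.T@(b-t))
E
```

```text
top -0.00021565007427926775 [523.33690466 -68.76363149] [[-1.9  0.5]
 [-3.  -0.4]
 [ 3.   0.2]
 [ 1.9 -0.2]]
side -0.0018574511513287065 [525.73723395 -69.81744308] [[-2.5 -2.6]
 [-1.9  1.6]
 [ 2.3  1. ]
 [ 2.   0. ]]
wheel [ 523.31318315 -178.76362894] xdir [ 9.99999977e-01 -2.15650073e-04] stop [577.33733471 -66.77527664]
bar near [467.99973165 -62.38530969  63.        ]
in vise [-55.33854721   6.36638819]
```

>>> servo_tool --deltas '[{"x": 160,"y": 206,"z": 0,"rz": 0.62,"gripper": -1},{"x": 320,"y": 412,"z": -30,"rz": 1.239,"gripper": -1},{"x": 320,"y": 412,"z": -30,"rz": 1.239,"gripper": -1},{"x": 320,"y": 412,"z": -30,"rz": 1.239,"gripper": -1},{"x": 320,"y": 412,"z": -30,"rz": 1.239,"gripper": -1},{"x": 320,"y": 412,"z": -30,"rz": 1.239,"gripper": -1},{"x": 320,"y": 412,"z": -30,"rz": 1.239,"gripper": -1},{"x": 320,"y": 412,"z": -30,"rz": 1.239,"gripper": -1},{"x": 320,"y": 412,"z": -30,"rz": 1.239,"gripper": -1},{"x": 320,"y": 412,"z": -30,"rz": 1.239,"gripper": -1}]' --newtons 60

```text
invalid input
```

>>> servo_tool --deltas '[{"x": 160,"y": 206,"z": 0,"rx": 0,"ry": 0,"rz": 0.62,"gripper": -1},{"x": 320,"y": 412,"z": -30,"rx": 0,"ry": 0,"rz": 1.239,"gripper": -1},{"x": 320,"y": 412,"z": -30,"rx": 0,"ry": 0,"rz": 1.239,"gripper": -1},{"x": 320,"y": 412,"z": -30,"rx": 0,"ry": 0,"rz": 1.239,"gripper": -1},{"x": 320,"y": 412,"z": -30,"rx": 0,"ry": 0,"rz": 1.239,"gripper": -1},{"x": 320,"y": 412,"z": -30,"rx": 0,"ry": 0,"rz": 1.239,"gripper": -1},{"x": 320,"y": 412,"z": -30,"rx": 0,"ry": 0,"rz": 1.239,"gripper": -1},{"x": 320,"y": 412,"z": -30,"rx": 0,"ry": 0,"rz": 1.239,"gripper": -1}]'

```text
clock: 1.5
eef_pos: [449.6, -273.9, 209.3]
tcp_rot: [3.141, 0.0, 1.538]
contact_force: [1.3, -0.6, -0.1]
opening: 0.002
grasp_force: 0.0
```

>>> servo_tool --deltas '[{"x": 37,"y": 47,"z": -25,"rz": 0.02},{"x": 74,"y": 95,"z": -50,"rz": 0.033},{"x": 74,"y": 95,"z": -50,"rz": 0.033},{"x": 74,"y": 95,"z": -50,"rz": 0.033},{"x": 74,"y": 95,"z": -50,"rz": 0.033}]'

```text
invalid input
```

Run:
```python
from h import *
s=r.sense();print(s['eef_pos'],s['tcp_rot'],s['contact_force'])
im=r.grab_frame('wrist');cv2.imwrite('pics/w1.png',im);print(r.camera_params('wrist'))
print(proj('wrist',[[523,-179,68],[470,-65,63],[577,-67,60],[523,-99,68],[468.3,-193.8,12]]))
```

```text
[ 449.60508827 -273.89168387  209.2885404 ] [3.14087195e+00 4.16592132e-04 1.53785650e+00] [ 1.26296544 -0.63638087 -0.05406326]
{'mtx': array([[293.21419231,   0.        , 324.58267912],
       [  0.        , 293.21419231, 203.94590956],
       [  0.        ,   0.        ,   1.        ]]), 'eye': array([ 454.79638129, -191.91363745,  352.16688991]), 'orientation': array([ 2.84273460e+00, -2.20920535e-03, -2.11683128e-02])}
[[398.34144612  97.14603684]
 [339.15617738 -49.74379246]
 [468.66693522 -48.04460291]
 [403.42765968  -5.04300883]
 [336.10006039 115.11872718]]
```

View pics/w1.png

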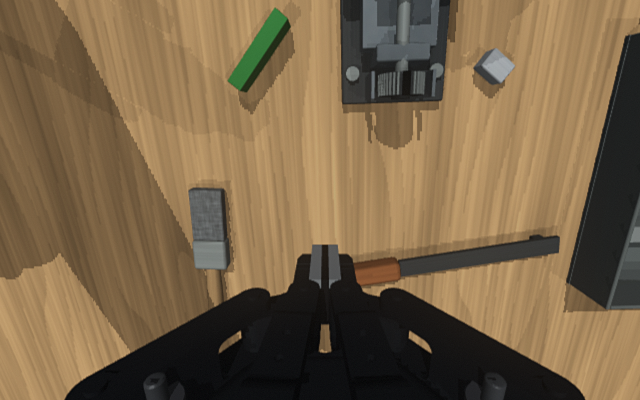

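The wrist picture shows the vise end with the ribbed wheel and dark strip at (403,82), the base corner at (342,102) and the shut fingertips at (325,250). The arm was probably still settling when the picture was taken. I'll move over the wheel and look again.

>>> servo_tool --deltas '[{"x": 30,"y": 30,"z": -25,"rx": 0,"ry": 0,"rz": 0.02,"gripper": -1},{"x": 70,"y": 55,"z": -50,"rx": 0,"ry": 0,"rz": 0.033,"gripper": -1},{"x": 70,"y": 55,"z": -50,"rx": 0,"ry": 0,"rz": 0.033,"gripper": -1},{"x": 70,"y": 55,"z": -50,"rx": 0,"ry": 0,"rz": 0.033,"gripper": -1},{"x": 70,"y": 55,"z": -50,"rx": 0,"ry": 0,"rz": 0.033,"gripper": -1}]'

```text
clock: 2.05
eef_pos: [518.1, -221.1, 159.5]
tcp_rot: [-3.142, 0.0, 1.564]
contact_force: [0.2, -1.2, 0.5]
opening: 0.001
grasp_force: 0.0
```

Run:
```python
from h import *
s=r.sense();print(s['eef_pos'],s['tcp_rot'],s['contact_force'])
P=proj('wrist',[[523,-179,68],[470,-65,63],[577,-67,60],[468.3,-193.8,12],[578.3,-193.8,12],s['eef_pos']]);print(P)
im=r.grab_frame('wrist');cv2.imwrite('pics/w2.png',im);s=r.sense();print(s['eef_pos'])
print([(n,[(d['box'],round(d['conf'],2)) for d in r.recognise(n,'wrist')[:3]]) for n in ['wheel','bar','vise']])
```

```text
[ 518.06127416 -221.12258049  159.48226366] [-3.14150467e+00  3.07032619e-04  1.56447226e+00] [ 0.24840262 -1.23105137  0.46460809]
[[330.16224489 158.60587392]
 [254.3847364   -4.93071804]
 [405.8808739   -1.02269102]
 [274.29616865 165.35013599]
 [384.65710674 164.74996351]
 [324.08218985 261.27608983]]
[ 518.0055284  -221.42520215  159.75265355]
[('wheel', [([309.9, 135.9, 54.0, 26.0], 0.68), ([109.6, 240.3, 52.9, 107.4], 0.23)]), ('bar', [([253.3, 0.0, 49.8, 12.8], 0.91), ([144.4, 59.0, 77.1, 87.1], 0.74)]), ('vise', [([267.6, 0.0, 152.2, 161.8], 0.65)])]
```

View pics/w2.png

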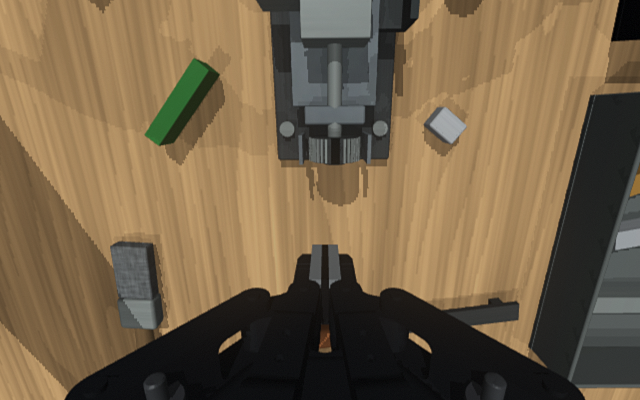

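The wrist view shows the base corners at (279,159) and (389,159), and the wheel rim centred at (335,150) with its dark strip facing up. That puts the wheel top near (526,-174), about 5 mm from the first estimate. I'll turn the wide side of the tip along the stroke and go just above it.

>>> servo_tool --deltas '[{"x": 5,"y": 10,"z": -5,"rx": 0,"ry": 0,"rz": -0.15,"gripper": -1},{"x": 10,"y": 20,"z": -10,"rx": 0,"ry": 0,"rz": -0.3,"gripper": -1},{"x": 15,"y": 35,"z": -20,"rx": 0,"ry": 0,"rz": -0.45,"gripper": -1},{"x": 19,"y": 47,"z": -30,"rx": 0,"ry": 0,"rz": -0.6,"gripper": -1},{"x": 19,"y": 47,"z": -40,"rx": 0,"ry": 0,"rz": -0.75,"gripper": -1},{"x": 19,"y": 47,"z": -50,"rx": 0,"ry": 0,"rz": -0.9,"gripper": -1},{"x": 19,"y": 47,"z": -60,"rx": 0,"ry": 0,"rz": -1.05,"gripper": -1},{"x": 19,"y": 47,"z": -70,"rx": 0,"ry": 0,"rz": -1.2,"gripper": -1},{"x": 19,"y": 47,"z": -75,"rx": 0,"ry": 0,"rz": -1.35,"gripper": -1},{"x": 19,"y": 47,"z": -80,"rx": 0,"ry": 0,"rz": -1.5,"gripper": -1}]'

```text
clock: 3.25
eef_pos: [537.3, -174.3, 79.3]
tcp_rot: [3.141, -0.0, 0.057]
contact_force: [-0.4, -0.6, 0.7]
opening: 0.002
grasp_force: 0.0
```

>>> servo_tool --deltas '[{"x": 0,"y": 0,"z": 0,"rx": 0,"ry": 0,"rz": -0.065,"gripper": -1},{"x": 0,"y": 0,"z": -4,"rx": 0,"ry": 0,"rz": -0.065,"gripper": -1},{"x": 0,"y": 0,"z": -6,"rx": 0,"ry": 0,"rz": -0.065,"gripper": -1},{"x": 0,"y": 0,"z": -6,"rx": 0,"ry": 0,"rz": -0.065,"gripper": -1}]'

```text
clock: 3.65
eef_pos: [537.3, -173.8, 72.9]
tcp_rot: [-3.142, 0.0, 0.001]
contact_force: [-0.1, -0.8, 0.7]
opening: 0.003
grasp_force: 0.0
```

>>> servo_tool --deltas '[{"x": -3,"y": 0,"z": -2,"rx": 0,"ry": 0,"rz": 0,"gripper": -1},{"x": -3,"y": 0,"z": -4,"rx": 0,"ry": 0,"rz": 0,"gripper": -1},{"x": -3,"y": 0,"z": -4.5,"rx": 0,"ry": 0,"rz": 0,"gripper": -1},{"x": -3,"y": 0,"z": -5,"rx": 0,"ry": 0,"rz": 0,"gripper": -1},{"x": -3,"y": 0,"z": -5,"rx": 0,"ry": 0,"rz": 0,"gripper": -1}]'

```text
clock: 4.15
eef_pos: [534.5, -173.5, 68.1]
tcp_rot: [-3.142, 0.0, 0.0]
contact_force: [0.1, -0.1, 0.6]
opening: 0.002
grasp_force: 0.2
```

>>> servo_tool --deltas '[{"x": 0,"y": 0,"z": -1,"rx": 0,"ry": 0,"rz": 0,"gripper": -1},{"x": 0,"y": 0,"z": -1,"rx": 0,"ry": 0,"rz": 0,"gripper": -1}]'

```text
clock: 4.35
eef_pos: [535.3, -173.6, 67.8]
tcp_rot: [3.141, -0.001, -0.0]
contact_force: [-0.7, 1.4, 6.2]
opening: -0.004
grasp_force: 3.4
```

>>> servo_tool --deltas '[{"x": -4,"y": 0,"z": -0.5,"rx": 0,"ry": 0,"rz": 0,"gripper": -1},{"x": -8,"y": 0,"z": -0.5,"rx": 0,"ry": 0,"rz": 0,"gripper": -1},{"x": -12,"y": 0,"z": -0.5,"rx": 0,"ry": 0,"rz": 0,"gripper": -1}]'

```text
clock: 4.65
eef_pos: [524.4, -173.7, 67.9]
tcp_rot: [3.141, -0.004, -0.0]
contact_force: [1.0, 2.7, 9.8]
opening: 0.0
grasp_force: 4.7
```

>>> servo_tool --deltas '[{"x": -4,"y": 0,"z": 0,"rx": 0,"ry": 0,"rz": 0,"gripper": -1},{"x": -6,"y": 0,"z": 0,"rx": 0,"ry": 0,"rz": 0,"gripper": -1},{"x": -6,"y": 0,"z": 0,"rx": 0,"ry": 0,"rz": 0,"gripper": -1}]'

```text
clock: 4.95
eef_pos: [517.6, -173.7, 67.7]
tcp_rot: [3.141, -0.003, -0.0]
contact_force: [-0.4, 1.2, 9.7]
opening: -0.003
grasp_force: 4.9
```

>>> servo_tool --deltas '[{"x": -1,"y": 0,"z": 5,"rx": 0,"ry": 0,"rz": 0,"gripper": -1},{"x": 10,"y": 0,"z": 5,"rx": 0,"ry": 0,"rz": 0,"gripper": -1},{"x": 20,"y": 0,"z": 4,"rx": 0,"ry": 0,"rz": 0,"gripper": -1},{"x": 20,"y": 0,"z": 2,"rx": 0,"ry": 0,"rz": 0,"gripper": -1},{"x": 20,"y": 0,"z": 0,"rx": 0,"ry": 0,"rz": 0,"gripper": -1},{"x": 16,"y": 0,"z": 0,"rx": 0,"ry": 0,"rz": 0,"gripper": -1},{"x": 12,"y": 0,"z": 0,"rx": 0,"ry": 0,"rz": 0,"gripper": -1},{"x": 8,"y": 0,"z": 0,"rx": 0,"ry": 0,"rz": 0,"gripper": -1},{"x": 4,"y": 0,"z": 0,"rx": 0,"ry": 0,"rz": 0,"gripper": -1},{"x": 0,"y": 0,"z": 0,"rx": 0,"ry": 0,"rz": 0,"gripper": -1}]'

```text
clock: 5.95
eef_pos: [518.2, -173.8, 67.7]
tcp_rot: [3.141, -0.004, -0.0]
contact_force: [0.9, 2.1, 10.7]
opening: -0.001
grasp_force: 5.2
```

Run:
```python
from h import *
im=r.grab_frame('side');a=cv2.resize(im[210:290,290:400],(605,440),interpolation=cv2.INTER_CUBIC)
w=r.grab_frame('wrist');print(proj('wrist',[[526,-174,68]]));s=r.sense();print(s['eef_pos'],s['contact_force'])
cv2.imwrite('pics/s2.png',a);cv2.imwrite('pics/w3.png',w)
```

```text
[[327.30571804 245.13730326]]
[ 517.24963865 -173.74418709   67.55162865] [-1.59950146  1.84893735 13.57040478]
```

View pics/s2.png

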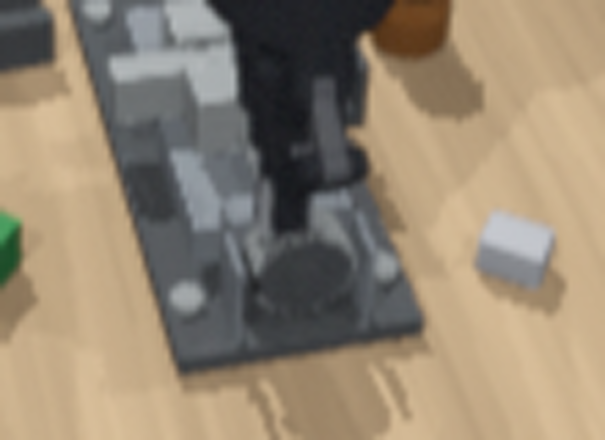

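The side crop shows the fingertip on the wheel rim at (290,225), with the dark strip turned out of sight towards -x. The wheel is rolling.

>>> servo_tool --deltas '[{"x": -1,"y": 0,"z": 5,"rx": 0,"ry": 0,"rz": 0,"gripper": -1},{"x": 10,"y": 0,"z": 5,"rx": 0,"ry": 0,"rz": 0,"gripper": -1},{"x": 20,"y": 0,"z": 4,"rx": 0,"ry": 0,"rz": 0,"gripper": -1},{"x": 20,"y": 0,"z": 2,"rx": 0,"ry": 0,"rz": 0,"gripper": -1},{"x": 20,"y": 0,"z": 0.2,"rx": 0,"ry": 0,"rz": 0,"gripper": -1},{"x": 16,"y": 0,"z": 0.2,"rx": 0,"ry": 0,"rz": 0,"gripper": -1},{"x": 12,"y": 0,"z": 0.2,"rx": 0,"ry": 0,"rz": 0,"gripper": -1},{"x": 8,"y": 0,"z": 0.2,"rx": 0,"ry": 0,"rz": 0,"gripper": -1},{"x": 4,"y": 0,"z": 0.2,"rx": 0,"ry": 0,"rz": 0,"gripper": -1},{"x": 0,"y": 0,"z": 0.2,"rx": 0,"ry": 0,"rz": 0,"gripper": -1}]'

```text
clock: 7.05
eef_pos: [518.1, -173.8, 67.8]
tcp_rot: [3.141, -0.003, -0.0]
contact_force: [1.5, 0.8, 9.3]
opening: -0.001
grasp_force: 4.6
```

>>> servo_tool --deltas '[{"x": -1,"y": 0,"z": 5,"rx": 0,"ry": 0,"rz": 0,"gripper": -1},{"x": 10,"y": 0,"z": 5,"rx": 0,"ry": 0,"rz": 0,"gripper": -1},{"x": 20,"y": 0,"z": 4,"rx": 0,"ry": 0,"rz": 0,"gripper": -1},{"x": 20,"y": 0,"z": 2,"rx": 0,"ry": 0,"rz": 0,"gripper": -1},{"x": 20,"y": 0,"z": 0,"rx": 0,"ry": 0,"rz": 0,"gripper": -1},{"x": 16,"y": 0,"z": 0,"rx": 0,"ry": 0,"rz": 0,"gripper": -1},{"x": 12,"y": 0,"z": 0,"rx": 0,"ry": 0,"rz": 0,"gripper": -1},{"x": 8,"y": 0,"z": 0,"rx": 0,"ry": 0,"rz": 0,"gripper": -1},{"x": 4,"y": 0,"z": 0,"rx": 0,"ry": 0,"rz": 0,"gripper": -1},{"x": 0,"y": 0,"z": 0,"rx": 0,"ry": 0,"rz": 0,"gripper": -1}]'

```text
clock: 8.05
eef_pos: [518.1, -173.7, 67.8]
tcp_rot: [3.141, -0.003, -0.0]
contact_force: [0.5, 1.1, 9.3]
opening: -0.002
grasp_force: 4.6
```

>>> servo_tool --deltas '[{"x": -1,"y": 0,"z": 5,"rx": 0,"ry": 0,"rz": 0,"gripper": -1},{"x": 10,"y": 0,"z": 5,"rx": 0,"ry": 0,"rz": 0,"gripper": -1},{"x": 20,"y": 0,"z": 4,"rx": 0,"ry": 0,"rz": 0,"gripper": -1},{"x": 20,"y": 0,"z": 2,"rx": 0,"ry": 0,"rz": 0,"gripper": -1},{"x": 20,"y": 0,"z": 0,"rx": 0,"ry": 0,"rz": 0,"gripper": -1},{"x": 16,"y": 0,"z": 0,"rx": 0,"ry": 0,"rz": 0,"gripper": -1},{"x": 12,"y": 0,"z": 0,"rx": 0,"ry": 0,"rz": 0,"gripper": -1},{"x": 8,"y": 0,"z": 0,"rx": 0,"ry": 0,"rz": 0,"gripper": -1},{"x": 4,"y": 0,"z": 0,"rx": 0,"ry": 0,"rz": 0,"gripper": -1},{"x": 0,"y": 0,"z": 0,"rx": 0,"ry": 0,"rz": 0,"gripper": -1}]'

```text
clock: 9.05
eef_pos: [518.1, -173.8, 67.8]
tcp_rot: [3.141, -0.003, -0.0]
contact_force: [1.2, 1.1, 9.3]
opening: -0.0
grasp_force: 4.6
```

>>> servo_tool --deltas '[{"x": -1,"y": 0,"z": 5,"rx": 0,"ry": 0,"rz": 0,"gripper": -1},{"x": 10,"y": 0,"z": 5,"rx": 0,"ry": 0,"rz": 0,"gripper": -1},{"x": 20,"y": 0,"z": 4,"rx": 0,"ry": 0,"rz": 0,"gripper": -1},{"x": 20,"y": 0,"z": 2,"rx": 0,"ry": 0,"rz": 0,"gripper": -1},{"x": 20,"y": 0,"z": 0,"rx": 0,"ry": 0,"rz": 0,"gripper": -1},{"x": 16,"y": 0,"z": 0,"rx": 0,"ry": 0,"rz": 0,"gripper": -1},{"x": 12,"y": 0,"z": 0,"rx": 0,"ry": 0,"rz": 0,"gripper": -1},{"x": 8,"y": 0,"z": 0,"rx": 0,"ry": 0,"rz": 0,"gripper": -1},{"x": 4,"y": 0,"z": 0,"rx": 0,"ry": 0,"rz": 0,"gripper": -1},{"x": 0,"y": 0,"z": 0,"rx": 0,"ry": 0,"rz": 0,"gripper": -1}]'

```text
clock: 10.05
eef_pos: [518.0, -173.8, 67.7]
tcp_rot: [3.141, -0.003, -0.0]
contact_force: [-0.2, 1.3, 9.2]
opening: -0.002
grasp_force: 4.6
```

>>> servo_tool --deltas '[{"x": -1,"y": 0,"z": 5,"rx": 0,"ry": 0,"rz": 0,"gripper": -1},{"x": 10,"y": 0,"z": 5,"rx": 0,"ry": 0,"rz": 0,"gripper": -1},{"x": 20,"y": 0,"z": 4,"rx": 0,"ry": 0,"rz": 0,"gripper": -1},{"x": 20,"y": 0,"z": 2,"rx": 0,"ry": 0,"rz": 0,"gripper": -1},{"x": 20,"y": 0,"z": 0,"rx": 0,"ry": 0,"rz": 0,"gripper": -1},{"x": 16,"y": 0,"z": 0,"rx": 0,"ry": 0,"rz": 0,"gripper": -1},{"x": 12,"y": 0,"z": 0,"rx": 0,"ry": 0,"rz": 0,"gripper": -1},{"x": 8,"y": 0,"z": 0,"rx": 0,"ry": 0,"rz": 0,"gripper": -1},{"x": 4,"y": 0,"z": 0,"rx": 0,"ry": 0,"rz": 0,"gripper": -1},{"x": 0,"y": 0,"z": 0,"rx": 0,"ry": 0,"rz": 0,"gripper": -1}]'

```text
clock: 11.05
eef_pos: [518.1, -173.8, 67.8]
tcp_rot: [3.141, -0.003, -0.0]
contact_force: [1.4, 1.1, 9.3]
opening: 0.005
grasp_force: 4.6
```

>>> servo_tool --deltas '[{"x": 0,"y": 0,"z": 20,"rx": 0,"ry": 0,"rz": 0,"gripper": -1},{"x": -30,"y": 0,"z": 50,"rx": 0,"ry": 0,"rz": 0,"gripper": -1},{"x": -60,"y": 0,"z": 50,"rx": 0,"ry": 0,"rz": 0,"gripper": -1},{"x": -60,"y": 0,"z": 50,"rx": 0,"ry": 0,"rz": 0,"gripper": -1},{"x": -60,"y": 0,"z": 50,"rx": 0,"ry": 0,"rz": 0,"gripper": -1}]'

```text
clock: 11.55
eef_pos: [456.2, -173.6, 116.6]
tcp_rot: [-3.142, 0.0, -0.001]
contact_force: [0.4, -1.2, 0.8]
opening: 0.002
grasp_force: 0.0
```

Run:
```python
from h import *
s=r.sense();print(s['eef_pos'],s['contact_force'])
print(proj('wrist',[[526,-174,68],[470,-65,63],[503,-99,68],[503,-57,68]]),cam('wrist')[1])
w=r.grab_frame('wrist')
cv2.imwrite('pics/w4.png',w)
```

```text
[ 456.21009109 -173.56324463  116.64495324] [ 0.39889299 -1.16123647  0.83512049]
[[327.2103849  123.20815839]
 [172.11075345 205.42372464]
 [212.47923163 159.65252319]
 [148.28810477 159.65162154]] [ 532.38129762 -172.37274442  259.75800123]
```

View pics/w4.png

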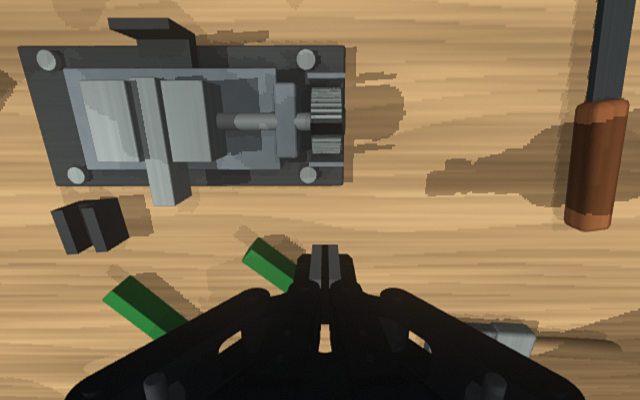

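Run:
```python
import cv2
w=cv2.imread('pics/w4.png')[60:215,60:360]
cv2.imwrite('pics/w4c.png',cv2.resize(w,None,fx=2.6,fy=2.6,interpolation=cv2.INTER_CUBIC))
```

```text
(no output)
```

View pics/w4c.png

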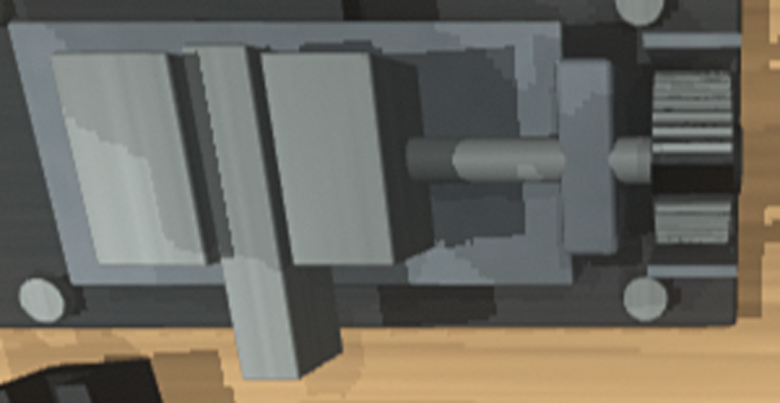

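The strip is back on top at crop (693,178), about 0.27 rad past top centre. The jaw gap has grown by about 5 mm, so the wheel stands at about 6.55 rad. The bar's near end is at about (164,205). Six more strokes are needed.

>>> servo_tool --deltas '[{"x": 40,"y": 0,"z": -20,"rx": 0,"ry": 0,"rz": 0,"gripper": -1},{"x": 80,"y": 0,"z": -40,"rx": 0,"ry": 0,"rz": 0,"gripper": -1},{"x": 80,"y": 0,"z": -46,"rx": 0,"ry": 0,"rz": 0,"gripper": -1},{"x": 80,"y": 0,"z": -48,"rx": 0,"ry": 0,"rz": 0,"gripper": -1},{"x": 80,"y": 0,"z": -50,"rx": 0,"ry": 0,"rz": 0,"gripper": -1},{"x": 76,"y": 0,"z": -50,"rx": 0,"ry": 0,"rz": 0,"gripper": -1},{"x": 72,"y": 0,"z": -50,"rx": 0,"ry": 0,"rz": 0,"gripper": -1},{"x": 68,"y": 0,"z": -50,"rx": 0,"ry": 0,"rz": 0,"gripper": -1},{"x": 64,"y": 0,"z": -50,"rx": 0,"ry": 0,"rz": 0,"gripper": -1},{"x": 60,"y": 0,"z": -50,"rx": 0,"ry": 0,"rz": 0,"gripper": -1}]'

```text
clock: 12.6
eef_pos: [517.1, -173.5, 67.8]
tcp_rot: [3.141, -0.002, -0.0]
contact_force: [1.7, 3.4, 4.8]
opening: -0.001
grasp_force: 2.2
```

>>> servo_tool --deltas '[{"x": -1,"y": 0,"z": 5,"rx": 0,"ry": 0,"rz": 0,"gripper": -1},{"x": 10,"y": 0,"z": 5,"rx": 0,"ry": 0,"rz": 0,"gripper": -1},{"x": 20,"y": 0,"z": 4,"rx": 0,"ry": 0,"rz": 0,"gripper": -1},{"x": 20,"y": 0,"z": 2,"rx": 0,"ry": 0,"rz": 0,"gripper": -1},{"x": 20,"y": 0,"z": 0,"rx": 0,"ry": 0,"rz": 0,"gripper": -1},{"x": 16,"y": 0,"z": 0,"rx": 0,"ry": 0,"rz": 0,"gripper": -1},{"x": 12,"y": 0,"z": 0,"rx": 0,"ry": 0,"rz": 0,"gripper": -1},{"x": 8,"y": 0,"z": 0,"rx": 0,"ry": 0,"rz": 0,"gripper": -1},{"x": 4,"y": 0,"z": 0,"rx": 0,"ry": 0,"rz": 0,"gripper": -1},{"x": 0,"y": 0,"z": 0,"rx": 0,"ry": 0,"rz": 0,"gripper": -1}]'

```text
clock: 13.6
eef_pos: [518.0, -173.8, 67.8]
tcp_rot: [3.141, -0.003, -0.0]
contact_force: [1.9, 1.4, 8.0]
opening: -0.003
grasp_force: 4.4
```

>>> servo_tool --deltas '[{"x": -1,"y": 0,"z": 5,"rx": 0,"ry": 0,"rz": 0,"gripper": -1},{"x": 10,"y": 0,"z": 5,"rx": 0,"ry": 0,"rz": 0,"gripper": -1},{"x": 20,"y": 0,"z": 4,"rx": 0,"ry": 0,"rz": 0,"gripper": -1},{"x": 20,"y": 0,"z": 2,"rx": 0,"ry": 0,"rz": 0,"gripper": -1},{"x": 20,"y": 0,"z": 0,"rx": 0,"ry": 0,"rz": 0,"gripper": -1},{"x": 16,"y": 0,"z": 0,"rx": 0,"ry": 0,"rz": 0,"gripper": -1},{"x": 12,"y": 0,"z": 0,"rx": 0,"ry": 0,"rz": 0,"gripper": -1},{"x": 8,"y": 0,"z": 0,"rx": 0,"ry": 0,"rz": 0,"gripper": -1},{"x": 4,"y": 0,"z": 0,"rx": 0,"ry": 0,"rz": 0,"gripper": -1},{"x": 0,"y": 0,"z": 0,"rx": 0,"ry": 0,"rz": 0,"gripper": -1}]'

```text
clock: 14.6
eef_pos: [518.0, -173.8, 67.8]
tcp_rot: [3.141, -0.003, -0.0]
contact_force: [1.0, 1.3, 9.1]
opening: 0.004
grasp_force: 4.6
```

>>> servo_tool --deltas '[{"x": -1,"y": 0,"z": 5,"rx": 0,"ry": 0,"rz": 0,"gripper": -1},{"x": 10,"y": 0,"z": 5,"rx": 0,"ry": 0,"rz": 0,"gripper": -1},{"x": 20,"y": 0,"z": 4,"rx": 0,"ry": 0,"rz": 0,"gripper": -1},{"x": 20,"y": 0,"z": 2,"rx": 0,"ry": 0,"rz": 0,"gripper": -1},{"x": 20,"y": 0,"z": 0,"rx": 0,"ry": 0,"rz": 0,"gripper": -1},{"x": 16,"y": 0,"z": 0,"rx": 0,"ry": 0,"rz": 0,"gripper": -1},{"x": 12,"y": 0,"z": 0,"rx": 0,"ry": 0,"rz": 0,"gripper": -1},{"x": 8,"y": 0,"z": 0,"rx": 0,"ry": 0,"rz": 0,"gripper": -1},{"x": 4,"y": 0,"z": 0,"rx": 0,"ry": 0,"rz": 0,"gripper": -1},{"x": 0,"y": 0,"z": 0,"rx": 0,"ry": 0,"rz": 0,"gripper": -1}]'

```text
clock: 15.6
eef_pos: [518.1, -173.8, 67.8]
tcp_rot: [3.141, -0.003, -0.0]
contact_force: [0.8, 0.9, 9.1]
opening: -0.001
grasp_force: 4.6
```

>>> servo_tool --deltas '[{"x": -1,"y": 0,"z": 5,"rx": 0,"ry": 0,"rz": 0,"gripper": -1},{"x": 10,"y": 0,"z": 5,"rx": 0,"ry": 0,"rz": 0,"gripper": -1},{"x": 20,"y": 0,"z": 4,"rx": 0,"ry": 0,"rz": 0,"gripper": -1},{"x": 20,"y": 0,"z": 2,"rx": 0,"ry": 0,"rz": 0,"gripper": -1},{"x": 20,"y": 0,"z": 0,"rx": 0,"ry": 0,"rz": 0,"gripper": -1},{"x": 16,"y": 0,"z": 0,"rx": 0,"ry": 0,"rz": 0,"gripper": -1},{"x": 12,"y": 0,"z": 0,"rx": 0,"ry": 0,"rz": 0,"gripper": -1},{"x": 8,"y": 0,"z": 0,"rx": 0,"ry": 0,"rz": 0,"gripper": -1},{"x": 4,"y": 0,"z": 0,"rx": 0,"ry": 0,"rz": 0,"gripper": -1},{"x": 0,"y": 0,"z": 0,"rx": 0,"ry": 0,"rz": 0,"gripper": -1}]'

```text
clock: 16.6
eef_pos: [518.1, -173.7, 67.8]
tcp_rot: [3.141, -0.003, -0.0]
contact_force: [1.0, 1.0, 9.6]
opening: 0.002
grasp_force: 4.6
```

>>> servo_tool --deltas '[{"x": -1,"y": 0,"z": 5,"rx": 0,"ry": 0,"rz": 0,"gripper": -1},{"x": 10,"y": 0,"z": 5,"rx": 0,"ry": 0,"rz": 0,"gripper": -1},{"x": 20,"y": 0,"z": 4,"rx": 0,"ry": 0,"rz": 0,"gripper": -1},{"x": 20,"y": 0,"z": 2,"rx": 0,"ry": 0,"rz": 0,"gripper": -1},{"x": 20,"y": 0,"z": 0,"rx": 0,"ry": 0,"rz": 0,"gripper": -1},{"x": 16,"y": 0,"z": 0,"rx": 0,"ry": 0,"rz": 0,"gripper": -1},{"x": 12,"y": 0,"z": 0,"rx": 0,"ry": 0,"rz": 0,"gripper": -1},{"x": 8,"y": 0,"z": 0,"rx": 0,"ry": 0,"rz": 0,"gripper": -1},{"x": 4,"y": 0,"z": 0,"rx": 0,"ry": 0,"rz": 0,"gripper": -1},{"x": 0,"y": 0,"z": 0,"rx": 0,"ry": 0,"rz": 0,"gripper": -1}]'

```text
clock: 17.6
eef_pos: [518.0, -173.7, 67.8]
tcp_rot: [3.141, -0.003, -0.0]
contact_force: [0.9, 2.2, 10.3]
opening: -0.003
grasp_force: 4.6
```

>>> servo_tool --deltas '[{"x": 0,"y": 0,"z": 20,"rx": 0,"ry": 0,"rz": 0,"gripper": -1},{"x": -30,"y": 0,"z": 50,"rx": 0,"ry": 0,"rz": 0,"gripper": -1},{"x": -75,"y": 0,"z": 50,"rx": 0,"ry": 0,"rz": 0,"gripper": -1},{"x": -100,"y": 30,"z": 50,"rx": 0,"ry": 0,"rz": 0,"gripper": -1},{"x": -100,"y": 30,"z": 50,"rx": 0,"ry": 0,"rz": 0,"gripper": -1},{"x": -100,"y": 30,"z": 50,"rx": 0,"ry": 0,"rz": 0,"gripper": -1}]'

```text
clock: 18.2
eef_pos: [416.3, -143.4, 116.8]
tcp_rot: [3.141, -0.0, 0.001]
contact_force: [1.3, -0.7, -0.8]
opening: 0.002
grasp_force: 0.0
```

Run:
```python
from h import *
s=r.sense();print(s['eef_pos'],s['contact_force'])
print(proj('wrist',[[526,-174,68],[470,-62,63]]),cam('wrist')[1])
w=r.grab_frame('wrist');print([(d['box'],round(d['conf'],2)) for d in r.recognise('bar','wrist')[:3]])
cv2.imwrite('pics/w5.png',w)
```

```text
[ 416.33457122 -143.35054041  116.76053679] [ 1.29061633 -0.70023171 -0.83667497]
[[378.75510838  53.35384694]
 [203.98962525 148.00292598]] [ 492.48473999 -142.02519248  259.89204159]
[([274.5, 195.4, 86.7, 72.4], 0.95), ([128.8, 235.9, 90.5, 80.7], 0.92), ([166.9, 3.1, 60.1, 143.3], 0.86)]
```

View pics/w5.png

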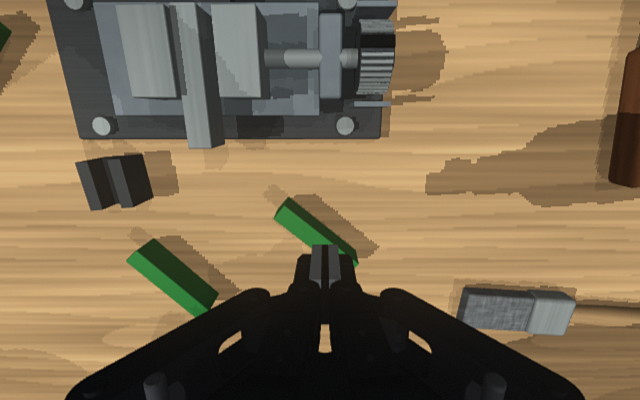

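Run:
```python
from h import *
w=cv2.imread('pics/w5.png')
for p in [(187,149.5),(213,147),(200,148)]: print(ray('wrist',*p,63))
print(ray('wrist',80,139,12),ray('wrist',382,138,12))
cv2.imwrite('pics/w5c.png',cv2.resize(w[0:160,70:410],None,fx=2.3,fy=2.3,interpolation=cv2.INTER_CUBIC))
```

```text
[470.37724973 -51.23004739  63.        ]
[472.03401197 -68.70694395  63.        ]
[471.37085842 -59.99981487  63.        ]
[472.8876229   59.88763721  12.        ] [ 473.90855274 -190.30757552   12.        ]
```

View pics/w5c.png

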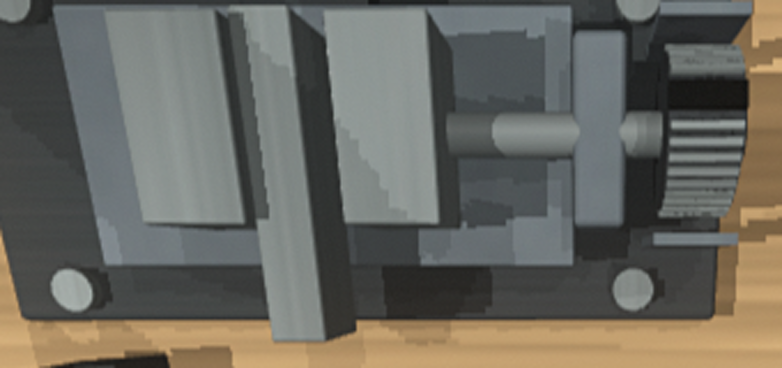

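The strip is at crop (707,93), about 0.38 rad short of top centre, so the wheel is at about 12.2 rad, which is two turns within tolerance. The jaw gap is clear, and the bar's near end is at crop (300,340), which is world (471,-61). Next I'll go down behind the bar.

>>> servo_tool --deltas '[{"x": 12,"y": 40,"z": 0,"rx": 0,"ry": 0,"rz": 0,"gripper": -1},{"x": 24,"y": 82,"z": 0,"rx": 0,"ry": 0,"rz": 0,"gripper": -1},{"x": 24,"y": 82,"z": -10,"rx": 0,"ry": 0,"rz": 0,"gripper": -1},{"x": 24,"y": 82,"z": -40,"rx": 0,"ry": 0,"rz": 0,"gripper": -1},{"x": 24,"y": 82,"z": -65,"rx": 0,"ry": 0,"rz": 0,"gripper": -1},{"x": 24,"y": 82,"z": -71,"rx": 0,"ry": 0,"rz": 0,"gripper": -1},{"x": 24,"y": 82,"z": -71,"rx": 0,"ry": 0,"rz": 0,"gripper": -1}]'

```text
clock: 19.0
eef_pos: [440.2, -61.9, 44.9]
tcp_rot: [-3.141, 0.002, -0.0]
contact_force: [-0.2, 0.0, 0.6]
opening: 0.004
grasp_force: 0.0
```

>>> servo_tool --deltas '[{"x": 4,"y": 0,"z": 0,"rx": 0,"ry": 0,"rz": 0,"gripper": -1},{"x": 8,"y": 0,"z": 0,"rx": 0,"ry": 0,"rz": 0,"gripper": -1},{"x": 12,"y": 0,"z": 0,"rx": 0,"ry": 0,"rz": 0,"gripper": -1},{"x": 16,"y": 0,"z": 0,"rx": 0,"ry": 0,"rz": 0,"gripper": -1},{"x": 20,"y": 0,"z": 0,"rx": 0,"ry": 0,"rz": 0,"gripper": -1},{"x": 24,"y": 0,"z": 0,"rx": 0,"ry": 0,"rz": 0,"gripper": -1},{"x": 28,"y": 0,"z": 0,"rx": 0,"ry": 0,"rz": 0,"gripper": -1}]'

```text
clock: 19.7
eef_pos: [468.4, -61.5, 45.7]
tcp_rot: [-3.142, 0.001, -0.0]
contact_force: [-1.7, -0.6, 2.4]
opening: 0.004
grasp_force: 1.2
```

>>> servo_tool --deltas '[{"x": 3,"y": 0,"z": 0,"rx": 0,"ry": 0,"rz": 0,"gripper": -1},{"x": 6,"y": 0,"z": 0,"rx": 0,"ry": 0,"rz": 0,"gripper": -1},{"x": 9,"y": 0,"z": 0,"rx": 0,"ry": 0,"rz": 0,"gripper": -1},{"x": 11,"y": 0,"z": 0,"rx": 0,"ry": 0,"rz": 0,"gripper": -1},{"x": 12,"y": 0,"z": 0,"rx": 0,"ry": 0,"rz": 0,"gripper": -1},{"x": 12,"y": 0,"z": 0,"rx": 0,"ry": 0,"rz": 0,"gripper": -1}]'

```text
clock: 20.3
eef_pos: [481.0, -61.6, 45.8]
tcp_rot: [3.142, -0.001, -0.0]
contact_force: [-0.4, -1.1, -0.4]
opening: 0.0
grasp_force: 0.0
```

Keep advancing in small steps until the stop is felt.

>>> servo_tool --deltas '[{"x": 1,"y": 0,"z": 0,"rx": 0,"ry": 0,"rz": 0,"gripper": -1},{"x": 2,"y": 0,"z": 0,"rx": 0,"ry": 0,"rz": 0,"gripper": -1},{"x": 3,"y": 0,"z": 0,"rx": 0,"ry": 0,"rz": 0,"gripper": -1},{"x": 4,"y": 0,"z": 0,"rx": 0,"ry": 0,"rz": 0,"gripper": -1}]'

```text
clock: 20.7
eef_pos: [484.6, -61.6, 45.8]
tcp_rot: [-3.142, -0.0, -0.0]
contact_force: [-1.0, -1.0, 0.1]
opening: 0.004
grasp_force: 0.7
```

>>> servo_tool --deltas '[{"x": 1,"y": 0,"z": 0,"rx": 0,"ry": 0,"rz": 0,"gripper": -1},{"x": 2,"y": 0,"z": 0,"rx": 0,"ry": 0,"rz": 0,"gripper": -1},{"x": 2,"y": 0,"z": 0,"rx": 0,"ry": 0,"rz": 0,"gripper": -1}]'

```text
clock: 21.0
eef_pos: [485.4, -61.5, 45.6]
tcp_rot: [-3.141, 0.002, -0.0]
contact_force: [-5.1, -0.4, 4.4]
opening: -0.001
grasp_force: 2.7
```

>>> servo_tool --deltas '[{"x": 1,"y": 0,"z": 0,"rx": 0,"ry": 0,"rz": 0,"gripper": -1},{"x": 1.5,"y": 0,"z": 0,"rx": 0,"ry": 0,"rz": 0,"gripper": -1},{"x": 1.5,"y": 0,"z": 0,"rx": 0,"ry": 0,"rz": 0,"gripper": -1}]'

```text
clock: 21.3
eef_pos: [485.4, -61.4, 45.3]
tcp_rot: [-3.141, 0.005, -0.0]
contact_force: [-9.1, -0.4, 7.2]
opening: 0.0
grasp_force: 4.9
```

The force rose and the tip stopped at x=485.4, within about 1 mm of the predicted stop position. Now retreat and check.

>>> servo_tool --deltas '[{"x": -3,"y": 0,"z": 0,"rx": 0,"ry": 0,"rz": 0,"gripper": -1},{"x": -15,"y": 0,"z": 0,"rx": 0,"ry": 0,"rz": 0,"gripper": -1},{"x": -30,"y": 0,"z": 0,"rx": 0,"ry": 0,"rz": 0,"gripper": -1},{"x": -45,"y": 0,"z": 20,"rx": 0,"ry": 0,"rz": 0,"gripper": -1},{"x": -45,"y": 0,"z": 60,"rx": 0,"ry": 0,"rz": 0,"gripper": -1},{"x": -45,"y": -30,"z": 75,"rx": 0,"ry": 0,"rz": 0,"gripper": -1},{"x": -45,"y": -50,"z": 85,"rx": 0,"ry": 0,"rz": 0,"gripper": -1},{"x": -45,"y": -50,"z": 85,"rx": 0,"ry": 0,"rz": 0,"gripper": -1},{"x": -45,"y": -50,"z": 85,"rx": 0,"ry": 0,"rz": 0,"gripper": -1}]'

```text
clock: 22.2
eef_pos: [442.7, -111.5, 130.7]
tcp_rot: [-3.141, -0.001, -0.002]
contact_force: [-0.1, -0.6, -0.6]
opening: -0.004
grasp_force: 0.0
```

Run:
```python
from h import *
s=r.sense();print(s['clock'],s['eef_pos'],s['contact_force'])
w=r.grab_frame('wrist')
cv2.imwrite('pics/w6.png',w[0:240])
```

```text
22.2 [ 442.67095781 -111.514062    130.67043216] [-0.08457405 -0.62552985 -0.55789419]
```

View pics/w6.png

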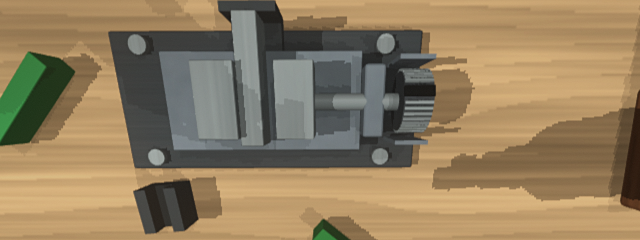

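The bar (about u 232–272, v 10–146) now meets the stop plate at (250,8). It lies flat and straight between the jaws, and the wheel strip at (420,88) is still just short of the top.

```bash
python3 -c "
from h import *
print(r.sign_off())"
```

```text
the job is handed in; nothing more can be done
None
```

The wheel was loosened to about 12.2 rad (two turns is 12.57). The bar was then pushed flat against the stop plate, the arm was withdrawn clear of everything, and the job was handed in at about 22 s; no verdict came back.

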